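# Set the running clearance of a pen-barrel clamp

### The arm

A 6-joint arm with a two-finger parallel gripper is mounted at the origin on the work surface. World frame = base frame: x ahead of the robot, y to its left, z up, the work surface at z = 0. Lengths are in m, angles in degrees, forces in N, time in s.
With the tool pointing down it reaches from about 0.425 to 0.95 m from the base axis. Payload 14.7 kg.
Tool frame: the origin (TCP) lies on the centre line of the jaws, within the pads' length; the fingertips stand 11 mm ahead of it and the grasp point (between the pads) lies 8 mm behind it (env.tips_ahead is the z of the fingertips in the tool frame, in m); z points along the fingers, y is the line along which they close (so a half turn about z gives the same grasp; the last joint's range is limited). The gripper opens to 85 mm and grips with 20 to 120 N. Pads are 22 mm wide; open, the fingers measure 114 mm over their backs; the gripper's body (76 mm by 85 mm) begins 54 mm behind the grasp point. The pads swing forward as they close: fully open they stand 13 mm farther back than shut.
Start: joints at [-2.67, 27.513, 91.461, -0, 61.026, -2.67], TCP at [0.65, 0, 0.242] pointing down, gripper open.
Joint ranges: [-157.49, 157.49], [-46.99, 117.5], [13.45, 153.17], [-89.5, 269.5], [5.16, 153.95], [-167.48, 167.48]. Speed limits (degrees/s): [108.29, 108.29, 136.94, 172.46, 172.46, 172.46].

### API

Orientations are given as [roll, pitch, yaw] about the fixed x, y, z axes, in that order (R = Rz(yaw) Ry(pitch) Rx(roll)).
In Python, from station import sense, grab_frame, ticket, env gives the robot as it stands.
- The arm moves only by the tool move_arm, never from a script. Its arguments are lists of equal length, an entry for each row: "translation": the shift along the world's x, y, z scaled (see below), a list of three; "angular": the turn, a rotation vector about the world's x, y, z scaled (see below), a list of three; "fingers": the opening, from -1 (shut) to 1 (fully open). A call has 1 to 5 rows; each row is the pose to reach, as a shift and turn from the pose commanded when the call began, turning the shorter way round; what a row does not reach only later rows make up. The controller multiplies each number of a shift by 20 cm and each number of a turn by 180 degrees. A row lasts 1/8 s, in which the tool goes at most 62.5 mm and 10.7 degrees, less where a joint would pass 70% of its speed; a pose out of reach is approached as far as the arm can. A call with a number of a shift or a turn outside -1 to 1 is refused whole. A call with a gripper value outside its range is refused whole. The fingers move at their own pace and stop on an object; "newtons" is the grip in N (left out, the last holds). Time passes only in rows, so rows that repeat a pose let the fingers close. It gives the time, the measured TCP pose, the force, the opening and the grip force at its end, in the units of the state.
- sense(): the state, without advancing time (a new reading comes with each control period).
- grab_frame(name): name is "scene" or "side" or "wrist"; returns a dict with "pixels" (420x560x3 uint8, red, green, blue), "z_map" (420x560 float32, m along the optical axis (not along the pixel's ray), 0 where there is no reading), "vfov" (degrees; the focal length in pixels is half the picture's height over the tangent of half this angle, whatever the lens; pixels are square), "cx", "cy" (the principal point, pixels), "D" ([k1, k2, p1, p2, k3] as OpenCV has them; the pictures are not rectified), "R" (3x3) and "t" (3): a world point X has camera coordinates R X + t; the wrist camera has in their place "mount" (4x4, takes a point from camera to tool coordinates, whose origin is the TCP and whose axes are the flange's). Camera axes: x right, y down, z forward; pixel columns grow to the right and rows downward; lengths in m; the calibration is good to about 2 mm. A picture is of the moment at which its call begins: read the wrist's pose just before it.
- ticket.job_done(): hands the job in; it is judged then, once.
The state is a dict: "time": time; "q": joint angles; "qvel": joint speeds; "joint_torque": joint torques, N m; "tool_pos": TCP position; "tool_rot": TCP orientation; "force": force on the tool from outside, world axes, zero at the start; "ft_torque": the same for the moment, N m; "width": finger opening in m; "grip_force": force on a finger pad.
Only numpy, scipy, OpenCV 4.12 (cv2) and the standard library are available. Lean on these libraries where they do the work, as an engineer would, in place of code of your own. Each camera call takes 0.05 s, during which the arm holds its last target. There are 200 camera calls.

### The job

The fountain pen lies in the sliding cradle of the inspection fixture: slide the cradle in with its upright finger tab, right up to its end stop, so that the barrel lies under the clamp bridge. Then turn the wing screw on the bridge clockwise (seen from above) until it seats on the barrel, back it off a quarter turn so that the barrel can just revolve, and finish with the wing head still gripped, holding that setting so that the lock ring can be tightened afterwards. Leave the ink bottle, the loupe and the sanding stick where they are.

Things in the scene. Friction and masses are not known exactly. Their poses are not given: they have to be found in the camera images.
- fixture: aluminium fixture fixed to the bench, base 100 mm (x) by 264 mm (y), 14 mm high, two guide rods along y between end blocks 46 mm high. Origin: centre of the underside, on the bench. The cradle slides along +y to the +y end block (end stop). The clamp bridge, 96 mm (x) by 22 mm (y) on two posts, is centred at y = +90 mm, its top 100 mm above the bench
- cradle (a joint): travel of the cradle along the fixture's +y in m: 0 = fully out, away from the bridge; 0.090 = against the end stop, which is firm. About 2 N of friction; it stays where it is left. Starts between 0 and 0.05. The pen is fixed to it, nib to +y
- tab_grip (a point): grip point of the cradle's finger tab, moving with it: a black upright block 32 mm along the fixture's x, 14 mm along its y; the point is on its centre line, 76 mm above the bench, 12 mm below its top; its foot plate (44 by 24 mm) is 46 mm up. Axes as the fixture's. Grip from above, fingers on the two y faces. The pen's tail begins 37 mm from its near (+y) face, 70 mm up
- clamp_screw (a joint): angle of the clamp screw in rad: 0 = seated on the barrel (firm stop), negative = backed off; grows as it turns clockwise seen from above. Starts between -2.9 and -2.0; a quarter turn is 1.571. Stiff by about 0.06 N m, it stays where it is left; it goes down 1.25 mm a turn
- wing_head: black wing head of the clamp screw, above the bridge: 46 mm long (its x), 12 mm thick (its y), 26 mm high, ends rounded. Origin: its centre, on the vertical screw axis, 131 mm above the bench when seated. Under it an 18 mm hub (113 to 119 mm up) and a 25 mm brass lock ring (up to 110 mm). Turns with the screw: its yaw falls as the joint grows. Grip its two flat sides from above
- ink_bottle: a loose closed black ink bottle, 62 mm in diameter, 60 mm tall, on the bench on the far (+x) side of the fixture; origin at the centre of its underside; leave it alone
- loupe: a loose small black loupe, 34 mm in diameter, 24 mm tall, on the bench on the near (-x) side of the fixture; origin at the centre of its underside; leave it alone
- stick: a loose sanding stick with a pale top, lying flat, 140 mm long (its y), 19 mm wide, 9 mm thick, on the near side of the fixture; origin at the centre of its underside; leave it alone

How it is judged (in metres and radians):
On the way, in this order (a step that is already met when the one before it is completed fails the run):
1. the cradle is against its end stop, the screw not yet seated (value of joint cradle above 0.087 m), for 0.2 s.
2. the wing screw is seated on the barrel, with the cradle at its stop (value of joint clamp_screw above -0.1 rad and value of joint cradle above 0.086 m), for 0.1 s.
At the end, for the whole second after the job is handed in: the cradle within 4 mm of its end stop; the clamp screw a quarter turn (90 degrees, within 19 degrees) back from its seat and at rest; the fingers gripping the wing head with more than 4 N; ink bottle, loupe and sanding stick within 20 mm of where they stood (value of joint cradle above 0.086 m and value of joint clamp_screw between -1.9 and -1.24 rad and velocity of joint clamp_screw between -0.1 and 0.1 rad/s and contact force between the fingers and wing_head above 4 N and distance of each of ink_bottle, loupe, stick from where it was at the start of the episode below 0.02 m); the arm keeps its last pose, push and grip.
It fails at once if the ink bottle, the loupe or the sanding stick is shifted by more than 20 mm (distance of any of ink_bottle, loupe, stick from where it was at the start of the episode above 0.02 m).
It also fails if it takes over 54 s, if anything falls off the work surface, if the arm or the gripper's body presses on something with over 40 N, if the wrist force passes 120 N, or if a joint passes its speed limit or range.

## Working session

There is one attempt and no reset: what is moved stays moved. The work goes in short steps, Python scripts to look and compute and a tool call to move; the robot and the scene stay as the last step left them, time stands still between calls to the robot, and variables do not carry over. Pictures are saved under pics/ and viewed, at most 10 in all, crops included, and the job is handed in when it is done.

Besides the shell and the picture viewer there is one more tool, called after ">>>" as name(argument=value, ...) on one line, values as JSON. move_arm: Moves the arm, as the interface text tells. Shifts and turns lie within -1 to 1; 1 stands for 20 cm of shift or 180 degrees of turn. Its arguments: {"type":"object","properties":{"translation":{"type":"array"},"angular":{"type":"array"},"fingers":{"type":"array"},"newtons":{"type":"number"}},"required":["translation","angular","fingers"]}

```bash
mkdir -p pics
cat > h.py <<'E'
import numpy as np, cv2
from station import sense, grab_frame, ticket, env
from scipy.spatial.transform import Rotation as Ro
def cam(name):
    s=sense(); f=grab_frame(name)
    p=f["pixels"]; h,w=p.shape[:2]
    fl=h/2/np.tan(np.radians(f["vfov"])/2)
    K=np.array([[fl,0,f["cx"]],[0,fl,f["cy"]],[0,0,1]])
    D=np.array(f["D"],float)
    if "R" in f: R=np.array(f["R"]);t=np.array(f["t"])
    else:
        M=np.array(f["mount"]); Rt=Ro.from_euler('xyz',s["tool_rot"],degrees=True).as_matrix()
        Rw=Rt@M[:3,:3]; tw=Rt@M[:3,3]+np.array(s["tool_pos"]); R=Rw.T;t=-Rw.T@tw
    vv,uu=np.mgrid[:h,:w]
    n=cv2.undistortPoints(np.stack([uu,vv],-1).reshape(-1,1,2).astype(np.float64),K,D).reshape(h,w,2)
    z=f["z_map"].astype(float)
    P=(np.dstack([n*z[...,None],z])-t)@R
    P[z==0]=np.nan
    return p,P,dict(K=K,D=D,R=R,t=t)
def save(n,p): cv2.imwrite(f"pics/{n}.png",np.ascontiguousarray(p[...,::-1]))
E
python3 - <<'E'
from h import *
s=sense();print({k:np.round(v,3) for k,v in s.items()})
a=cam("scene");b=cam("side")
save("scene1",a[0]);save("side1",b[0])
np.savez("c.npz",a=a[1],b=b[1],ap=a[0],bp=b[0])
for P in(a[1],b[1]):
  for lo,hi in((.04,.05),(.08,.092),(.095,.105),(.13,.15)):
    m=(P[...,2]>lo)&(P[...,2]<hi)&(P[...,0]>.3); q=P[m]
    print(lo,len(q),np.round(np.nanpercentile(q,[2,50,98],axis=0),3).tolist() if len(q) else'')
E
```

```text
{'time': np.float64(0.0), 'q': array([-2.669, 27.552, 91.494, -0.   , 61.027, -2.669]), 'qvel': array([-0.017,  0.008, -0.027,  0.005,  0.042, -0.087]), 'joint_torque': array([ 2.0000e-03, -9.5065e+01, -4.3018e+01, -1.0000e-03,  1.2000e-02,
        0.0000e+00]), 'tool_pos': array([0.65 , 0.   , 0.242]), 'tool_rot': array([-1.79927e+02, -3.00000e-03,  9.00000e+01]), 'force': array([ 0.032, -0.66 , -0.064]), 'ft_torque': array([ 0.033,  0.009, -0.001]), 'grip_force': np.float64(0.0), 'width': np.float64(0.086)}
0.04 1459 [[0.495, -0.056, 0.04], [0.556, 0.086, 0.044], [0.733, 0.507, 0.049]]
0.08 424 [[0.495, -0.016, 0.08], [0.717, 0.377, 0.087], [0.746, 0.463, 0.092]]
0.095 638 [[0.552, 0.131, 0.096], [0.618, 0.169, 0.099], [0.747, 0.464, 0.105]]
0.13 632 [[0.577, 0.141, 0.13], [0.714, 0.379, 0.136], [0.746, 0.464, 0.145]]
0.04 2265 [[0.41, -1.844, 0.04], [0.551, 0.027, 0.044], [2.262, 0.421, 0.05]]
0.08 542 [[0.492, -0.896, 0.08], [0.711, -0.002, 0.087], [2.266, 0.427, 0.092]]
0.095 840 [[0.546, -0.8, 0.095], [0.61, 0.166, 0.1], [2.259, 0.426, 0.105]]
0.13 546 [[0.573, -0.744, 0.13], [0.698, 0.169, 0.137], [0.739, 0.422, 0.147]]
```

```bash
python3 -c "
import cv2,numpy as np
a=cv2.imread('pics/scene1.png');b=cv2.imread('pics/side1.png')
cv2.imwrite('pics/both1.png',cv2.resize(np.vstack([a,b]),None,fx=.714,fy=.714))"
```

```text
(no output)
```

View pics/scene1.png

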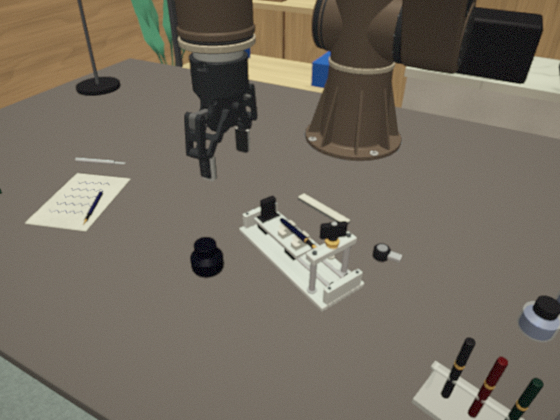

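View pics/side1.png

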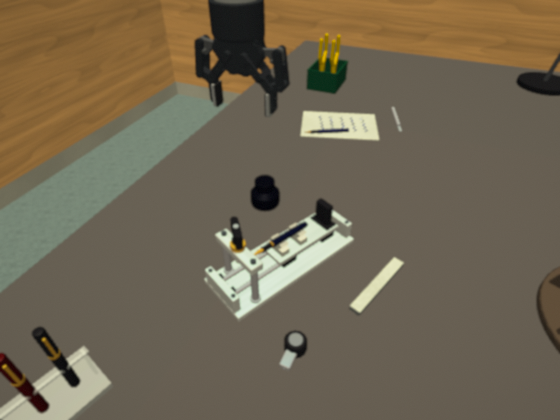

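The scene view shows the tab at (267,208), the wing at (333,232) and the stick and loupe on the robot's side. The side view has the tab at (324,212) and the wing at (236,232). Next I'll measure them.

Run:
```python
from h import *
c=np.load("c.npz")
def rect(q):
    (cx,cy),(w,h),a=cv2.minAreaRect(q[:,:2].astype(np.float32)*1000); return np.round([cx,cy,w,h,a],1).tolist()
for n in"ab":
  P=c[n];p=c[n+"p"].astype(int)
  reg=(P[...,0]>.45)&(P[...,0]<.72)&(P[...,1]>-.1)&(P[...,1]<.25)
  br=p.sum(-1)
  for nm,m in dict(base=(P[...,2]>.009)&(P[...,2]<.018)&(br>420),blocks=(P[...,2]>.041)&(P[...,2]<.05)&(br>420),bridge=(P[...,2]>.096)&(P[...,2]<.104)&(br>420)).items():
    m=(m&reg).astype(np.uint8)
    q=P[m>0]; print(n,nm,len(q),rect(q))
  for nm,u in dict(tab=[(267,208),(324,212)],wing=[(333,232),(236,232)]).items():
    x,y=u["ab".index(n)]
    sub=P[y-22:y+22,x-22:x+22]; sp=br[y-22:y+22,x-22:x+22]
    m=(sp<200)&(sub[...,2]>(.06 if nm=="tab" else .118))&(sub[...,2]<.16)&reg[y-22:y+22,x-22:x+22]
    q=sub[m]; zt=np.percentile(q[:,2],95); t=q[q[:,2]>zt-.004]
    print(n,nm,len(q),"ztop",zt.round(4),"all",rect(q),"top",len(t),rect(t))
```

```text
a base 2292 [503.0, 99.3, 264.8, 203.5, 63.1]
a blocks 728 [549.1, 74.9, 266.1, 80.1, 63.3]
a bridge 376 [589.7, 157.1, 23.2, 95.7, 62.9]
a tab 246 ztop 0.0877 all [520.9, 20.8, 81.2, 29.9, 65.0] top 69 [506.1, -9.7, 13.0, 29.1, 58.0]
a wing 383 ztop 0.1443 all [590.7, 156.9, 13.2, 44.0, 36.3] top 123 [590.7, 157.3, 12.5, 43.3, 33.8]
b base 3074 [511.6, 95.2, 262.3, 204.5, 68.6]
b blocks 1102 [547.2, 76.2, 263.9, 79.7, 63.1]
b bridge 480 [588.4, 155.9, 22.3, 95.6, 62.9]
b tab 273 ztop 0.0885 all [513.8, 11.9, 63.3, 31.0, 64.7] top 91 [504.0, -9.7, 14.1, 30.1, 59.7]
b wing 239 ztop 0.1452 all [586.8, 156.1, 14.6, 44.2, 37.5] top 140 [588.1, 156.6, 11.7, 43.4, 38.2]
```

>>> move_arm(translation=[[-0.725,-0.05,-0.3],[-0.725,-0.05,-0.3],[-0.725,-0.05,-0.3],[-0.725,-0.05,-0.3],[-0.725,-0.05,-0.3]], angular=[[0,0,0.05],[0,0,0.1],[0,0,0.15],[0,0,0.2],[0,0,0.25]], fingers=[-0.06,-0.06,-0.06,-0.06,-0.06], newtons=40)

```text
time: 0.72
tool_pos: [0.5045, -0.01, 0.1821]
tool_rot: [-180.0, -0.0, 135.3]
force: [-0.0, 0.1, -0.3]
width: 0.0401
grip_force: 0.0
```

>>> move_arm(translation=[[0,0,0],[0,0,0],[0,0,0]], angular=[[0,0,0.05],[0,0,0.1],[0,0,0.1]], fingers=[-0.06,-0.06,-0.06])

```text
time: 1.1
tool_pos: [0.5049, -0.01, 0.1822]
tool_rot: [-180.0, -0.0, 153.0]
force: [-0.1, 0.1, 0.4]
width: 0.04
grip_force: 0.0
```

Run:
```python
from h import *
s=sense();print(s["tool_pos"],s["tool_rot"],s["width"],s["time"],s["q"],env.tips_ahead)
p,P,_=cam("wrist");save("w1",p)
br=p.astype(int).sum(-1)
m=(P[...,2]>.083)&(P[...,2]<.093)&(br<220)&(abs(P[...,0]-.505)<.04)&(abs(P[...,1]+.01)<.04)
q=P[m][:,:2];print(len(q),cv2.minAreaRect((q*1000).astype(np.float32)),np.nanmedian(P[m][:,2]))
```

```text
[ 0.50486147 -0.00998642  0.1821523 ] [-1.79992522e+02 -1.74393856e-02  1.52955804e+02] 0.03997604957260348 1.1 [-4.57310105e+00  2.04532757e+01  1.13856677e+02 -3.41177080e-04
  4.57090211e+01 -6.75286680e+01] 0.011
404 ((504.1370544433594, -9.278472900390625), (13.398096084594727, 30.723331451416016), 62.63883972167969) 0.08816296994253092
```

View pics/w1.png

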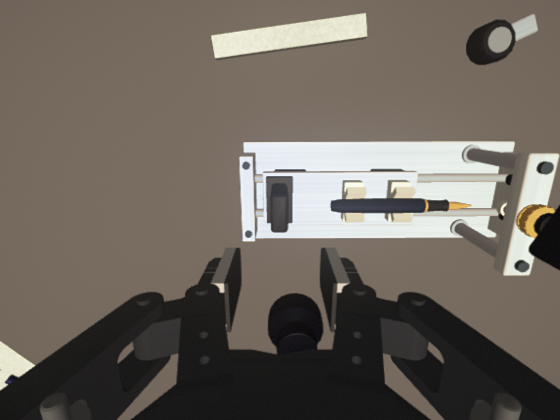

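The wrist view shows the tab at (280,203), centred between the fingers. The pen is to its right at (333–470,205) and the ink bottle is clear at (295,320). I'll go down and grip.

>>> move_arm(translation=[[0,0,-0.25],[0,0,-0.45],[0,0,-0.56],[0,0,-0.56]], angular=[[0,0,0],[0,0,0],[0,0,0],[0,0,0]], fingers=[-0.06,-0.06,-0.06,-0.06])

```text
time: 1.65
tool_pos: [0.5039, -0.0099, 0.069]
tool_rot: [-179.9, -0.2, 152.8]
force: [0.0, -0.6, 0.1]
width: 0.0398
grip_force: 0.0
```

>>> move_arm(translation=[[0,0,0],[0,0,0],[0,0,0],[0,0,0]], angular=[[0,0,0],[0,0,0],[0,0,0],[0,0,0]], fingers=[-1,-1,-1,-1], newtons=40)

```text
time: 2.15
tool_pos: [0.5057, -0.01, 0.0714]
tool_rot: [180.0, 0.1, 153.0]
force: [-1.4, -0.3, 9.1]
width: 0.0136
grip_force: 40.5
```

>>> move_arm(translation=[[0.0136,0.0267,0],[0.0272,0.0534,0],[0.0408,0.08,0],[0.0544,0.107,0],[0.068,0.134,0]], angular=[[0,0,0],[0,0,0],[0,0,0],[0,0,0],[0,0,0]], fingers=[-1,-1,-1,-1,-1])

```text
time: 2.78
tool_pos: [0.5193, 0.0169, 0.0714]
tool_rot: [180.0, 0.1, 153.0]
force: [-0.7, -2.6, 8.9]
width: 0.0133
grip_force: 40.5
```

Run:
```python
from h import *
p,P,_=cam("wrist");save("w2",p)
c=np.array([.5477,.0757]);d=np.array([.454,.891])
# bright points: cradle plate level profile along fixture y
e=np.array([.891,-.454]);Q=P[...,:2]-c;u=Q@e;v=Q@d
br=p.astype(int).sum(-1)
for lo,hi in((.03,.042),(.042,.05)):
  m=(abs(u)<.03)&(abs(v)<.14)&(P[...,2]>lo)&(P[...,2]<hi)
  print(lo,np.histogram(v[m],bins=np.arange(-.14,.141,.01))[0])
a=np.load("c.npz")
for n in "ab":
  P=a[n];Q=P[...,:2]-c;u=Q@e;v=Q@d
  m=(abs(u)<.03)&(abs(v)<.14)&(P[...,2]>.03)&(P[...,2]<.05)
  print(n,np.histogram(v[m],bins=np.arange(-.14,.141,.01))[0])
```

```text
0.03 [  0   0 950 380 350 195  80 114 136 200 170 201 165 125  95 117 194 183
 118  89  47 192 200 189  25   0   0   0]
0.042 [ 125 1699  417    0    0    0  580  350  583  788 1153 1254 1143  599
  259  409  847  777  270  288    2    0    0    0    0    0    0    0]
a [  3  54  46  25  41 130  73  62  48  31  30  77  55  41  35  95 117  13
  10  10  13  11  23  25  18  16 147 177]
b [ 12 123  22  41  70 144 115  88  78  39  39  93  83  63  54 109 137  34
  29  18  18  10  27  38  25  36 193 139]
```

View pics/w2.png

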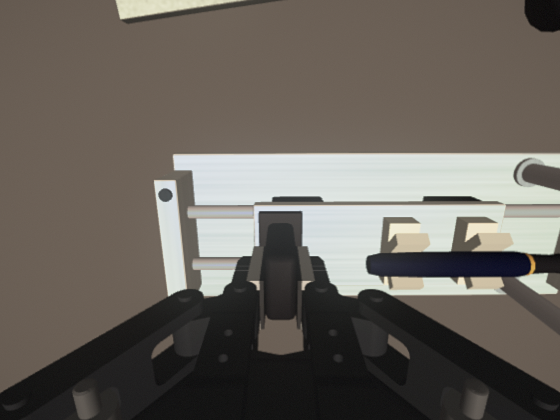

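The tab is firmly in the jaws at (281,275) and the cradle slid with it. The plate edge is at about v=+0.06 and the end block at about 0.118. I'll carry on.

>>> move_arm(translation=[[0.0182,0.0356,0],[0.0363,0.0713,0],[0.0545,0.107,0],[0.0726,0.1426,0],[0.0908,0.178,0]], angular=[[0,0,0],[0,0,0],[0,0,0],[0,0,0],[0,0,0]], fingers=[-1,-1,-1,-1,-1])

```text
time: 3.45
tool_pos: [0.5373, 0.0526, 0.0714]
tool_rot: [180.0, 0.1, 153.0]
force: [-2.0, -1.4, 8.6]
width: 0.0133
grip_force: 40.5
```

>>> move_arm(translation=[[0.0068,0.0134,0],[0.0136,0.0267,0],[0.0204,0.04,0]], angular=[[0,0,0],[0,0,0],[0,0,0]], fingers=[-1,-1,-1])

```text
time: 3.82
tool_pos: [0.5413, 0.0605, 0.0714]
tool_rot: [180.0, 0.1, 153.0]
force: [-1.9, -1.9, 7.6]
width: 0.0129
grip_force: 40.5
```

>>> move_arm(translation=[[0.0045,0.0089,0],[0.009,0.0178,0],[0.009,0.0178,0]], angular=[[0,0,0],[0,0,0],[0,0,0]], fingers=[-1,-1,-1])

```text
time: 4.2
tool_pos: [0.5432, 0.0642, 0.0714]
tool_rot: [180.0, 0.1, 153.0]
force: [-2.2, 0.9, 8.0]
width: 0.0134
grip_force: 40.4
```

>>> move_arm(translation=[[0.0045,0.0089,0],[0.0068,0.0134,0],[0.0068,0.0134,0]], angular=[[0,0,0],[0,0,0],[0,0,0]], fingers=[-1,-1,-1])

```text
time: 4.58
tool_pos: [0.5443, 0.0664, 0.0714]
tool_rot: [180.0, 0.1, 153.0]
force: [-3.0, -4.4, 8.5]
width: 0.0133
grip_force: 40.7
```

>>> move_arm(translation=[[0.0023,0.0045,0],[0.0045,0.0089,0],[0.0045,0.0089,0]], angular=[[0,0,0],[0,0,0],[0,0,0]], fingers=[-1,-1,-1])

```text
time: 4.95
tool_pos: [0.5443, 0.0665, 0.0714]
tool_rot: [-179.9, 0.0, 153.0]
force: [-7.0, -26.2, 15.8]
width: 0.0132
grip_force: 41.9
```

The force along the slide rose to 27 N with no further motion, so the cradle is against its stop. I'll release and rise.

>>> move_arm(translation=[[0,0,0],[0,0,0],[0,0,0.15],[0,0,0.4],[0,0,0.65]], angular=[[0,0,0],[0,0,0],[0,0,0],[0,0,0],[0,0,0]], fingers=[-0.06,-0.06,-0.06,-0.06,-0.06])

```text
time: 5.58
tool_pos: [0.5447, 0.0687, 0.2018]
tool_rot: [-180.0, -0.0, 153.0]
force: [1.2, -0.0, -0.5]
width: 0.04
grip_force: 0.0
```

Run:
```python
from h import *
s=sense();print(s["tool_pos"],s["tool_rot"],s["width"],s["time"],s["q"])
for n in("wrist","scene","side"):
  p,P,_=cam(n);save(n+"3",p)
  br=p.astype(int).sum(-1)
  for nm,(x,y,lo,hi) in dict(wing=(.5893,.1565,.14,.15),tab=(.545,.067,.083,.093)).items():
    m=(P[...,2]>lo)&(P[...,2]<hi)&(br<220)&(np.hypot(P[...,0]-x,P[...,1]-y)<.035)
    q=P[m]
    if len(q)>10:print(n,nm,len(q),np.round(np.array(sum([list(z) if isinstance(z,tuple) else [z] for z in cv2.minAreaRect((q[:,:2]*1000).astype(np.float32))],[])),1),np.nanmedian(q[:,2]))
```

```text
[0.54467065 0.06866868 0.20177994] [-1.79997970e+02 -1.71723355e-02  1.53004935e+02] 0.03997650993001337 5.575 [ 4.01697084e+00  2.21870637e+01  1.07268932e+02  9.20388798e-03
  5.05597682e+01 -5.89938120e+01]
wrist wing 1193 [588.5 156.3  13.4  45.4  38.9] 0.144936403190213
wrist tab 326 [543.4  68.1  13.7  30.6  63.2] 0.08808991923236745
scene wing 131 [589.5 157.   13.   43.9  36. ] 0.14337760650118056
scene tab 89 [545.8  68.5  15.   30.8  69.5] 0.08648525774538035
side wing 147 [588.6 156.   11.9  44.8  37.9] 0.14429593047070366
side tab 119 [543.   67.6  13.7  29.4  59.5] 0.08759017992161251
```

View pics/wrist3.png

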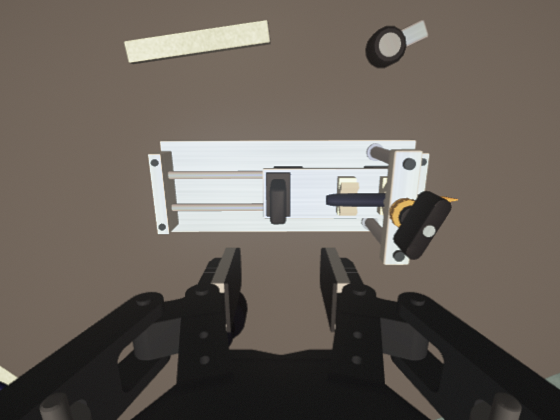

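The tab at (278,197) is released with the cradle in. The wing is at (423,225), 38° by depth from all the views. I'll move over it.

>>> move_arm(translation=[[0.11,0.22,0],[0.22,0.4385,0],[0.22,0.4385,0],[0.22,0.4385,-0.1],[0.22,0.4385,-0.1]], angular=[[0,0,-0.05],[0,0,-0.1],[0,0,-0.139],[0,0,-0.139],[0,0,-0.139]], fingers=[-0.06,-0.06,-0.06,-0.06,-0.06])

```text
time: 6.35
tool_pos: [0.5874, 0.1561, 0.1782]
tool_rot: [-179.8, -0.1, 128.0]
force: [0.3, 0.8, -0.5]
width: 0.0401
grip_force: 0.0
```

Run:
```python
from h import *
s=sense();print(s["tool_pos"],s["tool_rot"],s["time"],s["q"])
p,P,_=cam("wrist");save("w4",p)
br=p.astype(int).sum(-1)
m=(P[...,2]>.14)&(P[...,2]<.15)&(br<220)&(np.hypot(P[...,0]-.589,P[...,1]-.1565)<.03)
q=P[m];print(len(q),cv2.minAreaRect((q[:,:2]*1000).astype(np.float32)),np.nanmedian(q[:,2]))
```

```text
[0.58741231 0.15609503 0.17816523] [-1.79798074e+02 -1.02330175e-01  1.28004738e+02] 6.35 [ 1.20218903e+01  2.82463864e+01  1.00629637e+02  4.51020203e-03
  5.13503246e+01 -2.59858518e+01]
818 ((588.8998413085938, 156.99014282226562), (11.697850227355957, 45.503780364990234), 38.593780517578125) 0.14506316037458833
```

View pics/w4.png

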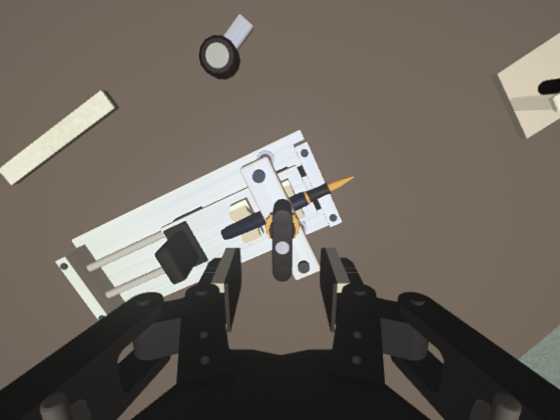

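The wing is at (283,240), centred between the fingers. I'll descend and grip.

>>> move_arm(translation=[[0,0,-0.12],[0,0,-0.22],[0,0,-0.22]], angular=[[0,0,0],[0,0,0],[0,0,0]], fingers=[-0.06,-0.06,-0.06])

```text
time: 6.78
tool_pos: [0.5881, 0.1559, 0.1355]
tool_rot: [-179.9, -0.1, 128.0]
force: [0.4, 0.8, -0.1]
width: 0.0402
grip_force: 0.0
```

>>> move_arm(translation=[[0,0,0],[0,0,0],[0,0,0],[0,0,0]], angular=[[0,0,0],[0,0,0],[0,0,0],[0,0,0]], fingers=[-1,-1,-1,-1], newtons=40)

```text
time: 7.28
tool_pos: [0.5889, 0.1558, 0.1375]
tool_rot: [180.0, 0.0, 128.0]
force: [-3.5, -4.0, 5.3]
width: 0.0112
grip_force: 41.7
```

```bash
python3 -c "
from h import *
s=sense();print(s)"
```

```text
{'time': 7.275, 'q': array([ 1.19818265e+01,  3.11252975e+01,  1.02480390e+02, -2.68624558e-02,
        4.63666301e+01, -2.59805591e+01]), 'qvel': array([-0.03357806, -0.04488652, -0.02452629, -0.02948587,  0.00765016,
       -0.04162403]), 'joint_torque': array([ 1.86413616e+00, -8.97981262e+01, -3.56892014e+01,  8.02809689e-01,
       -1.51460778e+00, -3.70671786e-02]), 'tool_pos': array([0.58893946, 0.15583743, 0.13747644]), 'tool_rot': array([1.79983639e+02, 2.96109296e-02, 1.27980913e+02]), 'force': array([-3.53875778, -3.98686366,  5.29823985]), 'ft_torque': array([-0.63674895,  0.50658239, -0.00200493]), 'grip_force': 41.70362949371338, 'width': 0.011215467939428745}
```

>>> move_arm(translation=[[0,0,0],[0,0,0],[0,0,0],[0,0,0],[0,0,0]], angular=[[0,0,-0.05],[0,0,-0.1],[0,0,-0.15],[0,0,-0.2],[0,0,-0.25]], fingers=[-1,-1,-1,-1,-1])

```text
time: 7.9
tool_pos: [0.5888, 0.1557, 0.1374]
tool_rot: [180.0, 0.0, 82.7]
force: [-4.0, -4.2, 5.1]
width: 0.0107
grip_force: 41.5
```

>>> move_arm(translation=[[0,0,0],[0,0,0],[0,0,0],[0,0,0],[0,0,0]], angular=[[0,0,-0.05],[0,0,-0.1],[0,0,-0.15],[0,0,-0.2],[0,0,-0.25]], fingers=[-1,-1,-1,-1,-1])

```text
time: 8.52
tool_pos: [0.5886, 0.1558, 0.1372]
tool_rot: [180.0, 0.0, 37.7]
force: [-3.7, -2.7, 2.8]
width: 0.0117
grip_force: 41.3
```

```bash
python3 -c "
from h import *
s=sense();print(s['tool_rot'],s['ft_torque'],s['force'],s['joint_torque'][5],s['q'][5],s['width'])"
```

```text
[1.79987489e+02 2.54358606e-02 3.76938165e+01] [-0.62999634  0.63211378  0.12993145] [-3.73267903 -2.66137508  2.80538505] -4.07031387090683 64.31051195010447 0.011723027577086306
```

>>> move_arm(translation=[[0,0,0],[0,0,0],[0,0,0],[0,0,0]], angular=[[0,0,-0.04],[0,0,-0.08],[0,0,-0.11],[0,0,-0.11]], fingers=[-1,-1,-1,-1])

```text
time: 9.02
tool_pos: [0.5886, 0.1558, 0.1372]
tool_rot: [180.0, 0.0, 18.1]
force: [-3.7, -2.7, 2.4]
width: 0.0112
grip_force: 41.3
```

```bash
echo "from h import *
s=sense();print(s['time'],s['tool_rot'],s['ft_torque'],s['force'],s['joint_torque'][5],s['q'][5],s['width'])">st.py; python3 st.py
```

```text
9.025 [1.79985033e+02 1.66208735e-02 1.80937592e+01] [-0.59681829  0.6383797  -0.07660419] [-3.73524504 -2.72179267  2.43006094] 1.3617407530546188 83.90859570513908 0.011153096412425977
```

>>> move_arm(translation=[[0,0,0],[0,0,0],[0,0,0]], angular=[[0,0,-0.02],[0,0,-0.04],[0,0,-0.04]], fingers=[-1,-1,-1])

```text
time: 9.4
tool_pos: [0.5885, 0.1559, 0.1371]
tool_rot: [180.0, 0.0, 11.0]
force: [-4.6, -3.5, 4.2]
width: 0.0109
grip_force: 41.5
```

```bash
python3 st.py
```

```text
9.4 [1.79986579e+02 2.14695484e-02 1.09697102e+01] [-0.63074352  0.82194155 -0.01761337] [-4.57796374 -3.48875585  4.18664602] 0.9784048050642014 91.03164022063176 0.010937970507495216
```

>>> move_arm(translation=[[0,0,0],[0,0,0],[0,0,0]], angular=[[0,0,-0.02],[0,0,-0.04],[0,0,-0.04]], fingers=[-1,-1,-1])

```text
time: 9.78
tool_pos: [0.5885, 0.1559, 0.1371]
tool_rot: [180.0, 0.0, 3.8]
force: [-4.6, -2.8, 4.7]
width: 0.0109
grip_force: 45.9
```

```bash
python3 st.py
```

```text
9.775 [1.79971236e+02 1.45247646e-02 3.83199938e+00] [-0.59131052  0.80374216  0.87776451] [-4.57366074 -2.81264605  4.7263145 ] 1.825319454073906 98.19241890504074 0.010866368355701617
```

>>> move_arm(translation=[[0,0,0],[0,0,0],[0,0,0]], angular=[[0,0,-0.02],[0,0,-0.04],[0,0,-0.04]], fingers=[-1,-1,-1])

```text
time: 10.15
tool_pos: [0.5894, 0.156, 0.1373]
tool_rot: [180.0, -0.1, -3.3]
force: [-1.4, -2.8, 8.0]
width: 0.0111
grip_force: 86.3
```

```bash
python3 st.py
```

```text
10.15 [ 1.79986155e+02 -8.21974405e-02 -3.29134057e+00] [-0.60936163  0.23859027  1.4681383 ] [-1.39436414 -2.80293803  7.99010313] 2.5604762881994247 105.32238897017906 0.01107405846639459
```

Torque has jumped to 1.5 N m, so the screw is seated and the pads have started to yield. I'll measure the wing's own angle now.

```bash
cat > wing.py <<'E'
from h import *
import sys
s=sense();print(s['time'],s['tool_rot'][2],s['ft_torque'][2])
out=[]
for n in("wrist","scene","side"):
  p,P,_=cam(n)
  br=p.astype(int).sum(-1)
  m=(P[...,2]>.138)&(P[...,2]<.149)&(br<250)&(np.hypot(P[...,0]-.589,P[...,1]-.1565)<.03)
  v,u=np.nonzero(m)
  q=P[m]
  if len(q)>8:print(n,len(q),cv2.minAreaRect((q[:,:2]*1000).astype(np.float32)))
  if n=="wrist":out.append(p)
  else:
    out.append(p)
a=out[0][120:330,160:420]
b=out[1][190:270,290:390];c=out[2][190:270,190:290]
f=lambda i,h:cv2.resize(i,(int(i.shape[1]*h/i.shape[0]),h),interpolation=cv2.INTER_CUBIC)
save(sys.argv[1],np.vstack([f(a,300)[:, :372],]) if 0 else np.hstack([f(a,260),f(b,190) if 0 else f(b,260)[:,:230],f(c,260)[:,:230]]))
E
python3 wing.py g1
```

```text
10.15 -3.2913405669199207 1.4681383001831578
wrist 2201 ((589.8048095703125, 156.8605194091797), (37.73091125488281, 34.69755935668945), 47.64002227783203)
scene 132 ((592.2685546875, 157.93865966796875), (35.619441986083984, 34.26988220214844), 57.6256103515625)
side 189 ((584.8777465820312, 161.7215576171875), (41.24726104736328, 24.40475845336914), 32.052852630615234)
```

View pics/g1.png

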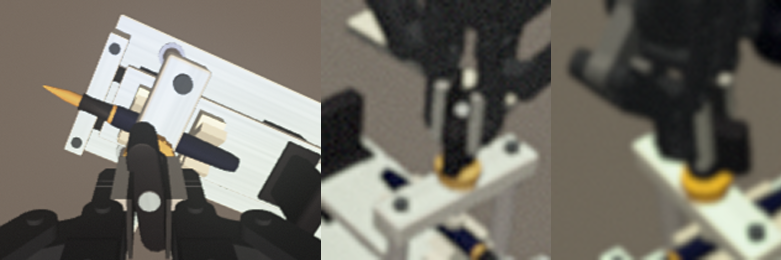

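Step 2 is met, with the wing a few degrees askew in the pads at about (147,185) in the crop. I'll back off slowly to find the zero-torque angle.

>>> move_arm(translation=[[0,0,0],[0,0,0]], angular=[[0,0,0.02],[0,0,0.04]], fingers=[-1,-1])

```text
time: 10.55
tool_pos: [0.5889, 0.156, 0.1371]
tool_rot: [180.0, -0.0, 4.0]
force: [-4.4, -3.1, 7.2]
width: 0.0109
grip_force: 48.1
```

```bash
python3 st.py
```

```text
10.55 [ 1.79985402e+02 -1.45067779e-02  4.04661809e+00] [-0.67815506  0.7374866   0.61901244] [-4.39080474 -3.13200452  7.16373726] 2.332710921764374 97.96126441997916 0.010917713370549137
```

>>> move_arm(translation=[[0,0,0],[0,0,0]], angular=[[0,0,0.02],[0,0,0.02]], fingers=[-1,-1])

```text
time: 10.8
tool_pos: [0.589, 0.156, 0.1371]
tool_rot: [180.0, -0.0, 7.6]
force: [-3.3, -3.6, 6.1]
width: 0.011
grip_force: 41.8
```

```bash
python3 st.py
```

```text
10.8 [ 1.79995308e+02 -3.05056235e-02  7.55060812e+00] [-0.58874866  0.40388872  0.09487746] [-3.33803764 -3.56138604  6.09182326] -0.8797361142933369 94.44371831839922 0.010991998823617476
```

>>> move_arm(translation=[[0,0,0],[0,0,0]], angular=[[0,0,0.02],[0,0,0.02]], fingers=[-1,-1])

```text
time: 11.05
tool_pos: [0.589, 0.156, 0.1371]
tool_rot: [180.0, -0.0, 11.1]
force: [-2.4, -3.0, 6.1]
width: 0.011
grip_force: 41.8
```

```bash
python3 st.py
```

```text
11.05 [ 1.79997241e+02 -2.67465597e-02  1.11449006e+01] [-0.58339184  0.45365013  0.0662092 ] [-2.42638188 -2.97255891  6.07885461] -0.8354179188609123 90.84413864308954 0.011042692370003887
```

The grip torque vanishes at a yaw of about 7.5°, which marks the seat. The target yaw is 97.5°, so +86.4°.

>>> move_arm(translation=[[0,0,0],[0,0,0],[0,0,0],[0,0,0],[0,0,0]], angular=[[0,0,0.05],[0,0,0.1],[0,0,0.15],[0,0,0.2],[0,0,0.25]], fingers=[-1,-1,-1,-1,-1])

```text
time: 11.68
tool_pos: [0.5889, 0.1561, 0.1372]
tool_rot: [180.0, -0.0, 56.4]
force: [-3.8, -2.0, 8.9]
width: 0.0108
grip_force: 42.1
```

>>> move_arm(translation=[[0,0,0],[0,0,0],[0,0,0],[0,0,0],[0,0,0]], angular=[[0,0,0.05],[0,0,0.1],[0,0,0.15],[0,0,0.2],[0,0,0.23]], fingers=[-1,-1,-1,-1,-1])

```text
time: 12.3
tool_pos: [0.5888, 0.1562, 0.1373]
tool_rot: [180.0, -0.0, 97.7]
force: [-6.0, -1.3, 10.8]
width: 0.0108
grip_force: 42.4
```

>>> move_arm(translation=[[0,0,0],[0,0,0],[0,0,0]], angular=[[0,0,0],[0,0,0],[0,0,0]], fingers=[-1,-1,-1])

```text
time: 12.68
tool_pos: [0.5888, 0.1562, 0.1373]
tool_rot: [180.0, -0.0, 97.5]
force: [-5.8, -1.7, 11.0]
width: 0.0108
grip_force: 42.4
```

```bash
python3 st.py; python3 wing.py g2
python3 - <<'E'
from h import *
for n in("scene","side"):
  p,P,_=cam(n); br=p.astype(int).sum(-1)
  m=(P[...,2]>.083)&(P[...,2]<.093)&(br<220)&(np.hypot(P[...,0]-.5445,P[...,1]-.068)<.03)
  print(n,cv2.minAreaRect((P[m][:,:2]*1000).astype(np.float32)))
E
```

```text
12.675 [ 1.79990319e+02 -1.26575018e-02  9.74829038e+01] [-0.30084442  0.93325751  0.04700305] [-5.77706288 -1.72419313 11.02495314] 0.05485253292135894 4.5027359741224 0.010802609190289369
12.675 97.48290382286012 0.04700305406828141
wrist 2322 ((588.975341796875, 157.0789794921875), (36.06732940673828, 36.35980224609375), 53.65058898925781)
scene 124 ((596.69384765625, 158.4481964111328), (26.563199996948242, 43.4371337890625), 11.409001350402832)
side 203 ((586.5175170898438, 157.31748962402344), (35.78713607788086, 32.29644012451172), 54.51725769042969)
scene ((545.491943359375, 68.82139587402344), (13.56381893157959, 30.64296531677246), 67.65062713623047)
side ((542.8250732421875, 68.06592559814453), (13.57872200012207, 29.814001083374023), 61.44624710083008)
```

View pics/g2.png

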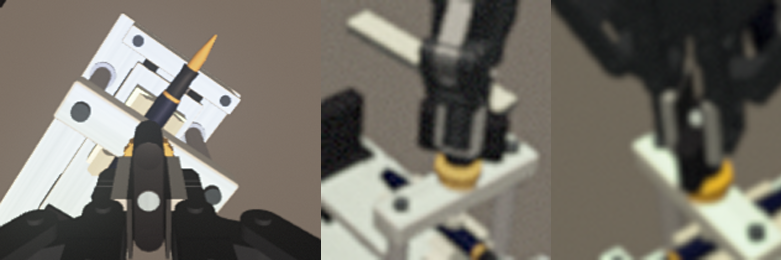

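The wing lies square in the pads at (148,185) in the crop. The tab hasn't moved, and the grip is 42 N. I'm handing the job in.

```bash
python3 -c "
from station import ticket
print(ticket.job_done())"
```

```text
the job is handed in; nothing more can be done
None
```

I handed the job in at 12.7 s: the cradle is against its end stop, and the wing screw was seated, backed off about 90° and is still gripped at about 42 N. I found the seat from the wrist torque, so the 90° is good to a few degrees; no verdict came back. The ink bottle, loupe and stick were never touched, though I didn't re-measure their positions at the end.

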